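# Find the unlocked access lid and push it open

## Robot

A 7-joint arm with a two-finger parallel gripper is mounted at the origin on the work surface; the furniture and walls round the work are solid. World frame = base frame: x ahead of the robot, y to its left, z up, the work surface at z = 0. Lengths are in mm, angles in rad, forces in N, time in s.
With the tool pointing down it reaches from about 375 to 925 mm from the base axis. Payload 3.1 kg.
Tool frame: the origin (TCP) lies at the very end of the fingers, on their centre line; the grasp point (between the pads) lies 19 mm behind it; z points along the fingers, y is the line along which they close (so a half turn about z gives the same grasp; the last joint's range is limited). The gripper opens to 85 mm and grips with 20 to 120 N. Pads are 22 mm wide; open, the fingers measure 114 mm over their backs; the gripper's body (76 mm by 85 mm) begins 54 mm behind the grasp point. The pads swing forward as they close: fully open they stand 13 mm farther back than shut.
Start: joints at [1.232, 0.383, 0.044, 1.598, -0.018, 1.161, -0.05], TCP at [155.032, -631.243, 199.969] pointing down, gripper open.
Joint ranges: [-2.61, 2.61], [-0.41, 2.15], [-1.48, 1.57], [0, 2.5], [-1.57, 4.71], [0.05, 1.97], [-2.85, 2.85]. Speed limits (rad/s): [2.79, 2.79, 3.14, 3.14, 3.14, 3.14, 3.14].

## Interface

Orientations are given as a 3x3 rotation matrix whose columns are the frame's x, y, z axes.
In Python, from plant import state, camera, finish_job gives the robot as it stands. The module is installed in compiled form; this text tells all that it offers.
- The arm moves only by the tool arm_command, never from a script. Its argument "commands" is a list of rows, each an object with "linear": the shift along the world's x, y, z scaled (see below), a list of three; "turn": the turn, a rotation vector about the world's x, y, z scaled (see below), a list of three; "gripper": the opening, from -1 (shut) to 1 (fully open). In form: [{"linear": [tx, ty, tz], "turn": [wx, wy, wz], "gripper": gripper}, ...]. A call has 1 to 20 rows; each row shifts and turns the commanded pose from where the row before left it; what a row does not reach is not made up. The controller multiplies each number of a shift by 0.04 m and each number of a turn by 6 degrees. A row lasts 1/8 s, in which the tool goes at most 62.5 mm and 10.7 degrees, less where a joint would pass 70% of its speed; a pose out of reach is approached as far as the arm can. A call with a number of a shift or a turn outside -1 to 1 is refused whole. A call with a gripper value outside its range is refused whole. The fingers move at their own pace and stop on an object; "grip_force" is the grip in N (left out, the last holds). Time passes only in rows, so rows that do not move let the fingers close. It gives the time, the measured TCP pose, the force, the opening and the grip force at its end, in the units of the state.
- state(): the state, without advancing time (a new reading comes with each control period).
- camera(name): name is "scene" or "top" or "wrist"; returns a dict with "image" (480x640x3 uint8, red, green, blue), "intrinsics" (3x3 intrinsics, pixels), "R" (3x3) and "t" (3): a world point X has camera coordinates R X + t. Camera axes: x right, y down, z forward; pixel columns grow to the right and rows downward; lengths in mm; the calibration is good to about 2 mm. A picture is of the moment at which its call begins. There is no depth.
- finish_job(): hands the job in; it is judged then, once.
The state is a dict: "time_s": time; "joint_pos": joint angles; "qd": joint speeds; "tau": joint torques, N m; "eef_pos": TCP position; "eef_rot": TCP orientation; "wrist_force": force on the tool from outside, world axes, zero at the start; "ft_torque": the same for the moment, N m; "finger_gap": opening from 0.0 (shut) to 1.0 (fully open); "grip_force": force on a finger pad.
Only numpy, scipy, OpenCV 4.12 (cv2) and the standard library are available. Lean on these libraries where they do the work, as an engineer would, in place of code of your own. Each camera call takes 0.05 s, during which the arm holds its last target. There are 200 camera calls.

## Task

One of the four lids on the steel terminal box has been left unlocked: press gently on the ribbed far ends to find the one that rocks, then push that lid open until it stands upright, and leave it standing so. Use only light pushes of the fingertips: grip and lift nothing, never press hard on the locked lids, and leave the tape measure, bearing, screwdriver and tin where they are.

Things in the scene. Friction and masses are not known exactly. Their poses are not given: they have to be found in the camera images.
- terminal_box: Grey steel terminal box, fixed, 136 (x) x 268 (y) x 60 mm high. Origin under its centre; x points away from the robot (within 12 degrees), y along its row of four identical lids, lid_1 to lid_4 at y = +93, +31, -31, -93 mm, 12 mm apart, flush with its top. Hollow below. Three lids are locked from inside, one (any) is free; this cannot be seen. Black cable gland on each short end.
- lid_1 (a joint): Angle of the leftmost (+y) lid, rad: 0 shut, grows as the ribbed far end sinks into the box and the near end rises; stops at 1.55, upright. Free: turns with light friction (about 0.035 N m, 1 to 3 N on the ribs), stays where left. Locked: stays under 0.05 at 20 N.
- lid_1_press (a point): Centre of the three low ribs on top of lid_1's far, short end: the place to press, 29 mm beyond the pivot pin (the end is 45 mm beyond it). Moves with the lid.
- lid_1_edge (a point): Middle of the plain near edge (the long end) of lid_1, 65 mm from the pivot pin on the robot's side. The lid is a rigid plate 110 mm long, 50 mm wide, 4 mm thick. Moves with the lid. Once it is well up, a fingertip can push it away from the robot, rising with it; pushed level while low (under 0.8 rad) it may jam by friction.
- lid_1_hinge (a point): Middle of lid_1's pivot pin, which lies along the box's y, at box x = +10 mm, 58 mm above the bench; the lid tips on it like a see-saw. Does not move.
- lid_2 (a joint): Angle of the second from left lid, rad: 0 shut, grows as the ribbed far end sinks into the box and the near end rises; stops at 1.55, upright. Free: turns with light friction (about 0.035 N m, 1 to 3 N on the ribs), stays where left. Locked: stays under 0.05 at 20 N.
- lid_2_press (a point): Centre of the three low ribs on top of lid_2's far, short end: the place to press, 29 mm beyond the pivot pin (the end is 45 mm beyond it). Moves with the lid.
- lid_2_edge (a point): Middle of the plain near edge (the long end) of lid_2, 65 mm from the pivot pin on the robot's side. The lid is a rigid plate 110 mm long, 50 mm wide, 4 mm thick. Moves with the lid. Once it is well up, a fingertip can push it away from the robot, rising with it; pushed level while low (under 0.8 rad) it may jam by friction.
- lid_2_hinge (a point): Middle of lid_2's pivot pin, which lies along the box's y, at box x = +10 mm, 58 mm above the bench; the lid tips on it like a see-saw. Does not move.
- lid_3 (a joint): Angle of the third from left lid, rad: 0 shut, grows as the ribbed far end sinks into the box and the near end rises; stops at 1.55, upright. Free: turns with light friction (about 0.035 N m, 1 to 3 N on the ribs), stays where left. Locked: stays under 0.05 at 20 N.
- lid_3_press (a point): Centre of the three low ribs on top of lid_3's far, short end: the place to press, 29 mm beyond the pivot pin (the end is 45 mm beyond it). Moves with the lid.
- lid_3_edge (a point): Middle of the plain near edge (the long end) of lid_3, 65 mm from the pivot pin on the robot's side. The lid is a rigid plate 110 mm long, 50 mm wide, 4 mm thick. Moves with the lid. Once it is well up, a fingertip can push it away from the robot, rising with it; pushed level while low (under 0.8 rad) it may jam by friction.
- lid_3_hinge (a point): Middle of lid_3's pivot pin, which lies along the box's y, at box x = +10 mm, 58 mm above the bench; the lid tips on it like a see-saw. Does not move.
- lid_4 (a joint): Angle of the rightmost (-y) lid, rad: 0 shut, grows as the ribbed far end sinks into the box and the near end rises; stops at 1.55, upright. Free: turns with light friction (about 0.035 N m, 1 to 3 N on the ribs), stays where left. Locked: stays under 0.05 at 20 N.
- lid_4_press (a point): Centre of the three low ribs on top of lid_4's far, short end: the place to press, 29 mm beyond the pivot pin (the end is 45 mm beyond it). Moves with the lid.
- lid_4_edge (a point): Middle of the plain near edge (the long end) of lid_4, 65 mm from the pivot pin on the robot's side. The lid is a rigid plate 110 mm long, 50 mm wide, 4 mm thick. Moves with the lid. Once it is well up, a fingertip can push it away from the robot, rising with it; pushed level while low (under 0.8 rad) it may jam by friction.
- lid_4_hinge (a point): Middle of lid_4's pivot pin, which lies along the box's y, at box x = +10 mm, 58 mm above the bench; the lid tips on it like a see-saw. Does not move.
- tape_measure: Yellow pocket tape measure, 36 x 76 x 58 mm high, loose, standing on the bench. Origin under its centre.
- bearing: Steel ball bearing, ring of 62 mm diameter, 16 mm high, loose, lying flat. Origin under its centre.
- screwdriver: Screwdriver with a blue handle, 190 mm long, 28 mm thick, loose, lying on the bench. Origin under its centre.
- grease_tin: Small round tin, 49 mm diameter, 54 mm high, loose, upright. Origin under its centre.

How it is judged (in metres and radians):
On the way, in this order (a step that is already met when the one before it is completed fails the run):
1. one lid, pressed, rocks on its pin (value of joint any of lid_1, lid_2, lid_3, lid_4 above 0.12 rad).
2. that lid is pushed upright (value of joint any of lid_1, lid_2, lid_3, lid_4 above 1.25 rad), for 0.1 s.
At the end, for the whole second after the job is handed in: One lid stands at more than 1.25 rad (within about 18 degrees of upright) and at rest; the other three are shut (under 0.1 rad) (((value of joint lid_1 above 1.25 rad and velocity of joint lid_1 below 0.1 rad/s and value of joint each of lid_2, lid_3, lid_4 below 0.1 rad) or (value of joint lid_2 above 1.25 rad and velocity of joint lid_2 below 0.1 rad/s and value of joint each of lid_1, lid_3, lid_4 below 0.1 rad) or (value of joint lid_3 above 1.25 rad and velocity of joint lid_3 below 0.1 rad/s and value of joint each of lid_1, lid_2, lid_4 below 0.1 rad) or (value of joint lid_4 above 1.25 rad and velocity of joint lid_4 below 0.1 rad/s and value of joint each of lid_1, lid_2, lid_3 below 0.1 rad))); the robot touches nothing.
It fails at once if the terminal box or a lid is pressed or gripped with more than 60 N (contact force between the fingers and terminal_box above 60 N).
It fails at once if a lid is gripped between the fingers instead of pushed ((contact force between the fingers and terminal_box above 25 N and x of the grasp point in the frame of lid_1_hinge between -0.075 and 0.045 m and y of the grasp point in the frame of lid_1_hinge between -0.03 and 0.03 m and z of the grasp point in the frame of lid_1_hinge between -0.009 and 0.009 m) or (contact force between the fingers and terminal_box above 25 N and x of the grasp point in the frame of lid_2_hinge between -0.075 and 0.045 m and y of the grasp point in the frame of lid_2_hinge between -0.03 and 0.03 m and z of the grasp point in the frame of lid_2_hinge between -0.009 and 0.009 m) or (contact force between the fingers and terminal_box above 25 N and x of the grasp point in the frame of lid_3_hinge between -0.075 and 0.045 m and y of the grasp point in the frame of lid_3_hinge between -0.03 and 0.03 m and z of the grasp point in the frame of lid_3_hinge between -0.009 and 0.009 m) or (contact force between the fingers and terminal_box above 25 N and x of the grasp point in the frame of lid_4_hinge between -0.075 and 0.045 m and y of the grasp point in the frame of lid_4_hinge between -0.03 and 0.03 m and z of the grasp point in the frame of lid_4_hinge between -0.009 and 0.009 m)).
It fails at once if a bystander is moved by more than 25 mm, or lifted (distance of any of tape_measure, bearing, screwdriver, grease_tin from where it was at the start of the episode above 0.025 m).
It also fails if it takes over 51 s, if anything falls off the work surface, if the arm or the gripper's body presses on something with over 40 N, if the wrist force passes 120 N, or if a joint passes its speed limit or range.

## Working session

There is one attempt and no reset: what is moved stays moved. The work goes in short steps, Python scripts to look and compute and a tool call to move; the robot and the scene stay as the last step left them, time stands still between calls to the robot, and variables do not carry over. Pictures are saved under pics/ and viewed, at most 10 in all, crops included, and the job is handed in when it is done.

Besides the shell and the picture viewer there is one more tool, called after "Call:" in YAML: its name, and indented under it one key for each argument. arm_command: Moves the arm, as the interface text tells. Shifts and turns lie within -1 to 1; 1 stands for 0.04 m of shift or 6 degrees of turn. Its arguments: {"type":"object","properties":{"commands":{"type":"array","items":{"type":"object","properties":{"linear":{"type":"array","items":{"type":"number"}},"turn":{"type":"array","items":{"type":"number"}},"gripper":{"type":"number"}}}},"grip_force":{"type":"number"}},"required":["commands"]}

```bash
mkdir -p pics; python3 - <<'E'
from plant import state,camera
import cv2,pickle
for n in("top","scene"):
    c=camera(n);cv2.imwrite(f"pics/{n}0.png",c["image"][:,:,::-1]);pickle.dump(c,open(f"{n}0.pkl","wb"))
    print(n,c["intrinsics"],c["R"],c["t"])
s=state();print(s["time_s"],s["eef_pos"],s["eef_rot"],s["wrist_force"])
E
```

```text
top [[452.42072884   0.         322.87617607]
 [  0.         452.42072884 236.89252469]
 [  0.           0.           1.        ]] [[-0.01504836 -0.99969139 -0.01976531]
 [-0.99766944  0.01632778 -0.06625026]
 [ 0.06655253  0.01872229 -0.99760726]] [ -50.20510855  403.71109325 1111.57065722]
scene [[538.47155861   0.         326.9120467 ]
 [  0.         538.47155861 241.2835058 ]
 [  0.           0.           1.        ]] [[-0.65591124 -0.75474364  0.01193665]
 [-0.4480363   0.37654269 -0.81085084]
 [ 0.60748985 -0.53719423 -0.58513113]] [194.21628184 252.55098544 903.36976468]
0.1 [ 154.77708459 -630.33139208  198.69486033] [[ 9.71125707e-01  2.38567293e-01 -7.12190306e-04]
 [ 2.38568315e-01 -9.71122954e-01  2.31683517e-03]
 [-1.38903259e-04 -2.41984424e-03 -9.99997063e-01]] [ 0.42500941 -0.05759493 -0.81389014]
```

View pics/top0.png

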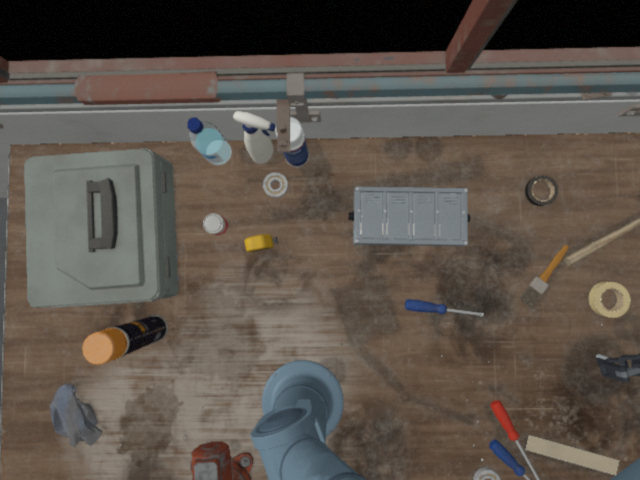

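View pics/scene0.png

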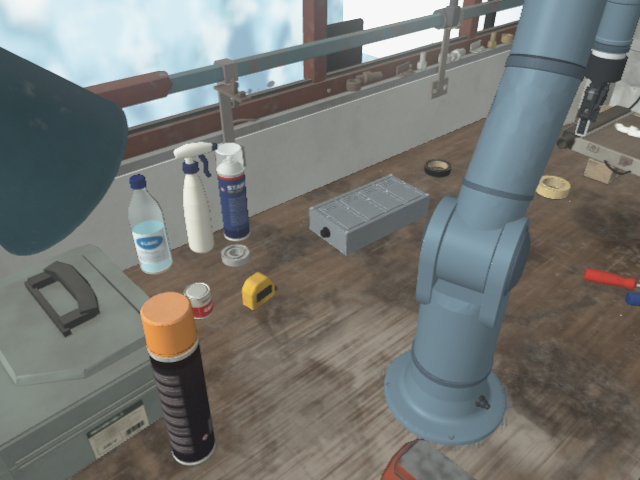

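The top view shows the box at about (353–468, 187–245), with the lids' ribs near row 195. The blue screwdriver is in front of it at (445, 307). I'll take a closer crop and cast rays from it.

```bash
cat > h.py <<'E'
import numpy as np,cv2
def ray(c,u,v,z):
    K,R,t=c["intrinsics"],c["R"],c["t"]; o=-R.T@t
    d=R.T@np.linalg.solve(K,[u,v,1]); return o+d*(z-o[2])/d[2]
def proj(c,X):
    p=c["intrinsics"]@(c["R"]@np.array(X,float)+c["t"]); return p[:2]/p[2]
E
python3 - <<'E'
from h import *;import pickle
c=pickle.load(open("top0.pkl","rb"))
im=c["image"][175:260,340:480,::-1]
cv2.imwrite("pics/crop0.png",cv2.resize(im,None,fx=5.7,fy=5.7,interpolation=cv2.INTER_CUBIC))
print(-c["R"].T@c["t"])
for u,v in[(357,188),(467,188),(467,244),(353,244)]:print(ray(c,u,v,60).round(0))
E
```

```text
[ 328.03687087  -77.59246549 1134.66459642]
[ 516. -141.   60.]
[ 511. -403.   60.]
[ 377. -398.   60.]
[ 382. -129.   60.]
```

View pics/crop0.png

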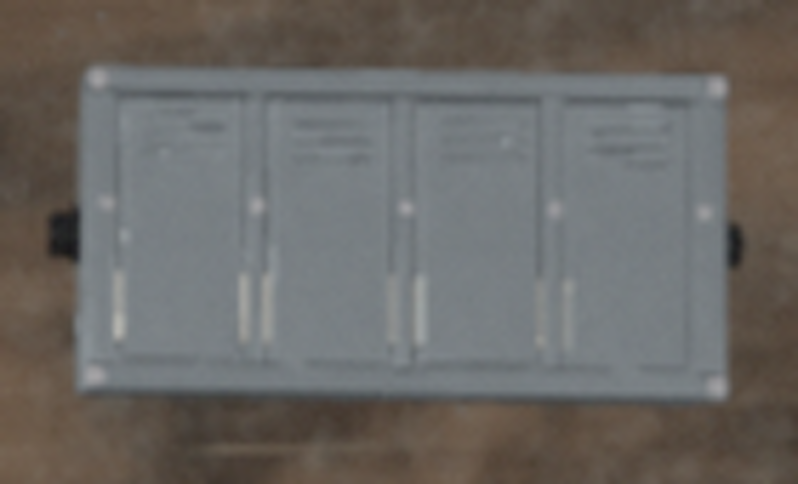

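```bash
cat >> h.py <<'E'
def box():
    import pickle
    c=pickle.load(open("top0.pkl","rb"))
    P=np.array([ray(c,340+u/5.7,175+v/5.7,60)[:2] for u,v in[(85,67),(727,74),(727,400),(80,392)]])
    o=P.mean(0); y=P[0]+P[3]-P[1]-P[2]; y/=np.linalg.norm(y); x=np.array([y[1],-y[0]]); return o,x,y,P
def W(bx,by):
    o,x,y,_=box(); return o+bx*x+by*y
E
python3 - <<'E'
from h import *;import pickle
o,x,y,P=box();print(P.round(),o,x,np.degrees(np.arctan2(x[1],x[0])),np.linalg.norm(P[0]-P[1]),np.linalg.norm(P[0]-P[3]))
for b in(93,31,-31,-93):print(W(42,b).round(1),W(39,b).round(1))
c=pickle.load(open("top0.pkl","rb"))
for u,v in[(182,130),(332,140),(477,140),(630,147)]:print("rib",ray(c,340+u/5.7,175+v/5.7,61).round())
E
```

```text
[[ 519. -136.]
 [ 511. -404.]
 [ 375. -399.]
 [ 382. -131.]] [ 446.59301961 -267.54100231] [ 0.99957867 -0.0290256 ] -1.6632778472680896 268.09746568164337 136.76297642590563
[ 491.3 -175.8] [ 488.3 -175.7]
[ 489.5 -237.8] [ 486.5 -237.7]
[ 487.7 -299.7] [ 484.7 -299.7]
[ 485.9 -361.7] [ 482.9 -361.6]
rib [ 491. -176.   61.]
rib [ 486. -238.   61.]
rib [ 485. -299.   61.]
rib [ 481. -362.   61.]
```

Call:
arm_command:
  commands:
    - {"linear": [0.83, 0.67, 0], "turn": [0, 0, -0.26], "gripper": -1}
    - {"linear": [0.83, 0.67, 0], "turn": [0, 0, -0.26], "gripper": -1}
    - {"linear": [0.83, 0.67, 0], "turn": [0, 0, -0.26], "gripper": -1}
    - {"linear": [0.83, 0.67, 0], "turn": [0, 0, -0.26], "gripper": -1}
    - {"linear": [0.83, 0.67, 0], "turn": [0, 0, -0.26], "gripper": -1}
    - {"linear": [0.83, 0.67, 0], "turn": [0, 0, -0.26], "gripper": -1}
    - {"linear": [0.83, 0.67, 0], "turn": [0, 0, -0.26], "gripper": -1}
    - {"linear": [0.83, 0.67, 0], "turn": [0, 0, -0.26], "gripper": -1}
    - {"linear": [0.83, 0.67, 0], "turn": [0, 0, -0.26], "gripper": -1}
    - {"linear": [0.8, 0.68, 0], "turn": [0, 0, -0.26], "gripper": -1}
    - {"linear": [0, 0, -0.8], "turn": [0, 0, 0], "gripper": -1}
    - {"linear": [0, 0, -0.8], "turn": [0, 0, 0], "gripper": -1}
    - {"linear": [0, 0, -0.8], "turn": [0, 0, 0], "gripper": -1}
    - {"linear": [0, 0, 0], "turn": [0, 0, 0], "gripper": -1}
    - {"linear": [0, 0, 0], "turn": [0, 0, 0], "gripper": -1}
  grip_force: 20

```text
time_s: 1.98
eef_pos: [486.3, -363.2, 104.8]
eef_rot: [[1.0, -0.032, 0.001], [-0.032, -1.0, -0.001], [0.001, 0.0, -1.0]]
wrist_force: [0.4, -0.3, -0.1]
finger_gap: 0.0
grip_force: 0.0
```

Call:
arm_command:
  commands:
    - {"linear": [0, 0.04, -0.5], "turn": [0, 0, 0], "gripper": -1}
    - {"linear": [0, 0, -0.4], "turn": [0, 0, 0], "gripper": -1}
    - {"linear": [0, 0, -0.1], "turn": [0, 0, 0], "gripper": -1}
    - {"linear": [0, 0, 0], "turn": [0, 0, 0], "gripper": -1}
    - {"linear": [0, 0, 0], "turn": [0, 0, 0], "gripper": -1}

```text
time_s: 2.6
eef_pos: [486.4, -361.7, 64.7]
eef_rot: [[1.0, -0.032, 0.001], [-0.032, -1.0, -0.001], [0.001, 0.001, -1.0]]
wrist_force: [-0.4, -0.4, 0.6]
finger_gap: -0.001
grip_force: 0.0
```

```bash
python3 - <<'E'
from plant import camera,state
import cv2
a=camera("wrist")["image"];b=camera("scene")["image"][150:280,280:460]
cv2.imwrite("pics/w1.png",cv2.hconcat([cv2.resize(a,(400,300)),cv2.resize(b,(400,300))])[:,:,::-1])
print(state()["eef_pos"])
E
```

```text
[ 486.35193683 -361.6555345    64.7115482 ]
```

View pics/w1.png

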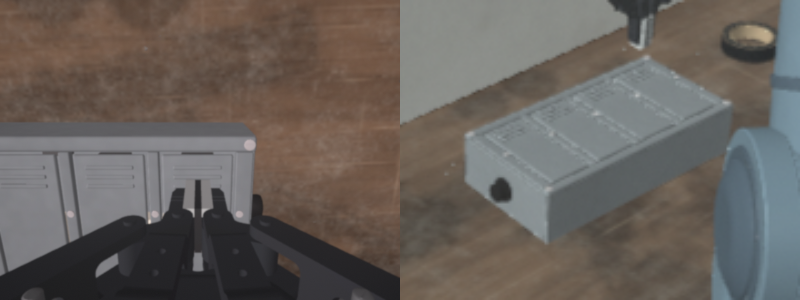

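The fingertips are centred on lid 4, just below its ribs in the wrist view at about (198, 185). Now a gentle press.

Call:
arm_command:
  commands:
    - {"linear": [0, 0, -0.08], "turn": [0, 0, 0], "gripper": -1}
    - {"linear": [0, 0, -0.04], "turn": [0, 0, 0], "gripper": -1}
    - {"linear": [0, 0, 0], "turn": [0, 0, 0], "gripper": -1}

```text
time_s: 3.08
eef_pos: [485.6, -361.1, 58.8]
eef_rot: [[1.0, -0.031, -0.001], [-0.031, -1.0, 0.0], [-0.001, -0.0, -1.0]]
wrist_force: [0.3, 0.0, -0.4]
finger_gap: -0.006
grip_force: 0.0
```

Call:
arm_command:
  commands:
    - {"linear": [0, 0, -0.04], "turn": [0, 0, 0], "gripper": -1}
    - {"linear": [0, 0, 0], "turn": [0, 0, 0], "gripper": -1}

```text
time_s: 3.32
eef_pos: [485.7, -361.1, 57.4]
eef_rot: [[1.0, -0.031, -0.0], [-0.031, -1.0, 0.0], [-0.0, -0.0, -1.0]]
wrist_force: [-0.8, 0.2, -0.6]
finger_gap: 0.004
grip_force: 0.0
```

Call:
arm_command:
  commands:
    - {"linear": [0, 0, -0.06], "turn": [0, 0, 0], "gripper": -1}
    - {"linear": [0, 0, 0], "turn": [0, 0, 0], "gripper": -1}

```text
time_s: 3.58
eef_pos: [485.6, -361.1, 54.9]
eef_rot: [[1.0, -0.031, -0.0], [-0.031, -1.0, 0.0], [-0.0, -0.0, -1.0]]
wrist_force: [0.1, -0.3, 0.1]
finger_gap: 0.002
grip_force: 0.0
```

```bash
python3 - <<'E'
from plant import camera,state
import cv2
a=camera("wrist")["image"];b=camera("scene")["image"][150:280,280:460]
cv2.imwrite("pics/w2.png",cv2.hconcat([cv2.resize(a,(400,300)),cv2.resize(b,(400,300))])[:,:,::-1])
for i in range(4):
  s=state();print(s["eef_pos"],s["wrist_force"],s["ft_torque"]);camera("top")
E
```

```text
[ 485.76088292 -361.21218738   55.07573056] [ 0.47304035  0.58654752 -0.01727822] [0.01570688 0.00751926 0.01262855]
[ 485.84803602 -361.21760499   55.14561402] [-0.00752225  0.26971013  0.38363095] [-0.0019294   0.01085424 -0.04780478]
[ 485.86769264 -361.2804427    55.20818448] [-0.63845782 -0.45102361  0.12344611] [ 0.03524722 -0.01348804 -0.05665633]
[ 485.88770153 -361.2794036    55.23012373] [-0.35232497  0.10995822 -0.11808441] [ 0.0738523   0.0392994  -0.03410107]
```

View pics/w2.png

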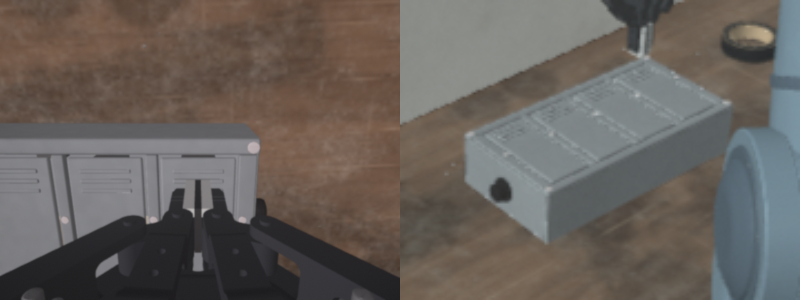

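```bash
python3 - <<'E'
from plant import camera,state
from h import *
c=camera("scene");print("tcp",proj(c,state()["eef_pos"]))
for b in[(68,134),(68,-134),(-68,-134),(-68,134),(39,-93)]:print(b,proj(c,[*W(*b),60]))
t=camera("top");print(proj(t,state()["eef_pos"]))
w=camera("wrist");print("w tcp",proj(w,state()["eef_pos"]),[proj(w,[*W(*b),60]).round() for b in[(68,-134),(39,-93),(0,-62),(55,-118),(55,-68),(10,-118)]])
def z(c,u,v,w,h,f):return cv2.resize(c["image"][v:v+h,u:u+w],None,fx=f,fy=f,interpolation=cv2.INTER_CUBIC)
a=z(c,340,140,100,75,4);b=z(t,400,170,100,75,4);d=z(w,200,150,267,200,1.5)
cv2.imwrite("pics/w3.png",np.vstack([np.hstack([a,b]),np.hstack([d[:,:400],d[:,:400]])])[:600,:,::-1])
E
```

```text
tcp [385.83978427 183.50347393]
(68, 134) [308.56108009 207.22961271]
(68, -134) [390.39218418 173.04180984]
(-68, -134) [429.90793814 194.26756792]
(-68, 134) [346.85466389 233.44972852]
(39, -93) [386.93928772 182.26165194]
[449.37970573 199.01767116]
w tcp [319.56825978 278.52479008] [array([421., 222.]), array([321., 289.]), array([252., 370.]), array([381., 253.]), array([261., 253.]), array([377., 350.])]
```

View pics/w3.png

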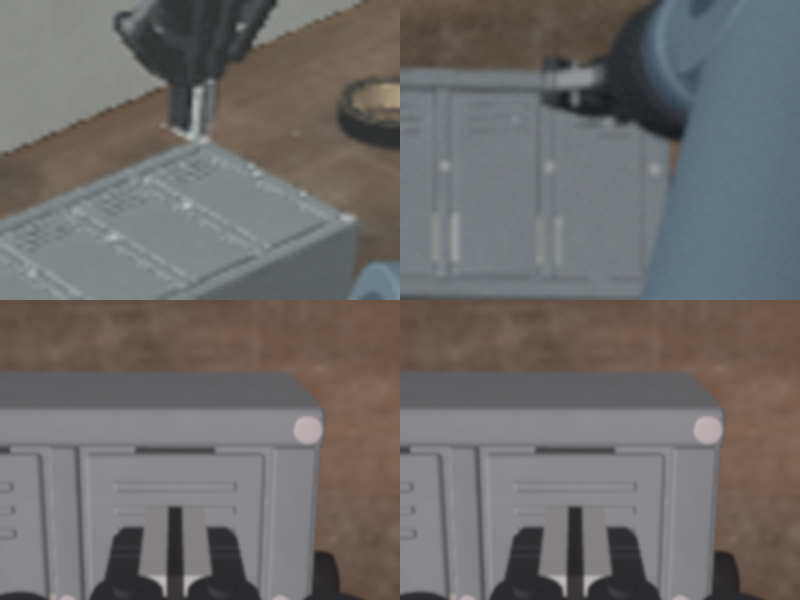

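```bash
python3 - <<'E'
from plant import camera,state
from h import *
c=camera("scene");w=camera("wrist");p=state()["eef_pos"];print(p,-w["R"].T@w["t"])
for dz in(0,6,12,18,24):print(dz,*[proj(k,p+[dx,0,dz]).round(1) for k in(c,w) for dx in(-11,0,11)])
E
```

```text
[ 485.8433663  -361.27885792   55.207705  ] [ 552.29790066 -362.21367183  230.62542005]
0 [389.  185.2] [385.8 183.5] [382.7 181.9] [320.4 302. ] [319.6 278.5] [318.9 254.3]
6 [389.2 183.1] [386.  181.4] [382.9 179.8] [320.5 307.7] [319.7 283.6] [318.9 258.7]
12 [389.4 181. ] [386.2 179.3] [383.1 177.7] [320.6 313.8] [319.8 289. ] [319.  263.4]
18 [389.6 178.9] [386.4 177.2] [383.2 175.6] [320.7 320.3] [319.9 294.8] [319.1 268.4]
24 [389.8 176.8] [386.6 175.1] [383.4 173.5] [320.8 327.3] [320. 301.] [319.1 273.7]
```

The pictures put the fingertips about 20 mm higher than the reported TCP, roughly at pixel (387, 174) in the scene view. I'll go on down in small steps and watch the force.

Call:
arm_command:
  commands:
    - {"linear": [0, 0, -0.08], "turn": [0, 0, 0], "gripper": -1}
    - {"linear": [0, 0, -0.07], "turn": [0, 0, 0], "gripper": -1}
    - {"linear": [0, 0, 0], "turn": [0, 0, 0], "gripper": -1}

```text
time_s: 4.5
eef_pos: [485.4, -361.0, 48.7]
eef_rot: [[1.0, -0.031, -0.001], [-0.031, -1.0, 0.001], [-0.001, -0.001, -1.0]]
wrist_force: [0.4, 0.4, -0.5]
finger_gap: -0.003
grip_force: 0.0
```

Call:
arm_command:
  commands:
    - {"linear": [0, 0, -0.05], "turn": [0, 0, 0], "gripper": -1}
    - {"linear": [0, 0, 0], "turn": [0, 0, 0], "gripper": -1}

```text
time_s: 4.75
eef_pos: [485.7, -361.2, 47.0]
eef_rot: [[1.0, -0.031, -0.0], [-0.031, -1.0, 0.0], [-0.0, -0.0, -1.0]]
wrist_force: [-0.2, -0.0, -0.1]
finger_gap: 0.003
grip_force: 0.0
```

Call:
arm_command:
  commands:
    - {"linear": [0, 0, -0.05], "turn": [0, 0, 0], "gripper": -1}
    - {"linear": [0, 0, 0], "turn": [0, 0, 0], "gripper": -1}

```text
time_s: 5.0
eef_pos: [485.7, -361.1, 45.0]
eef_rot: [[1.0, -0.031, -0.0], [-0.031, -1.0, 0.0], [-0.0, -0.0, -1.0]]
wrist_force: [-0.4, 0.1, 0.4]
finger_gap: -0.002
grip_force: 0.0
```

Call:
arm_command:
  commands:
    - {"linear": [0, 0, -0.05], "turn": [0, 0, 0], "gripper": -1}
    - {"linear": [0, 0, 0], "turn": [0, 0, 0], "gripper": -1}

```text
time_s: 5.25
eef_pos: [485.7, -361.2, 43.0]
eef_rot: [[1.0, -0.031, -0.0], [-0.031, -1.0, 0.0], [-0.0, -0.0, -1.0]]
wrist_force: [0.0, -0.8, -0.2]
finger_gap: 0.0
grip_force: 0.0
```

Call:
arm_command:
  commands:
    - {"linear": [0, 0, -0.05], "turn": [0, 0, 0], "gripper": -1}
    - {"linear": [0, 0, 0], "turn": [0, 0, 0], "gripper": -1}

```text
time_s: 5.5
eef_pos: [485.7, -361.1, 40.9]
eef_rot: [[1.0, -0.031, -0.0], [-0.031, -1.0, 0.0], [-0.0, -0.0, -1.0]]
wrist_force: [0.8, 0.2, 0.7]
finger_gap: 0.002
grip_force: 0.0
```

```bash
python3 - <<'E'
from plant import camera,state
from h import *
c=camera("scene");w=camera("wrist");t=camera("top")
def z(c,u,v,w,h,f):return cv2.resize(c["image"][v:v+h,u:u+w],None,fx=f,fy=f,interpolation=cv2.INTER_CUBIC)
print(proj(c,state()["eef_pos"]))
cv2.imwrite("pics/w4.png",np.hstack([z(c,340,140,100,75,4),z(w,200,150,267,200,1.5)[:,:400]])[:,:,::-1])
E
```

```text
[385.42250938 188.36181587]
```

View pics/w4.png

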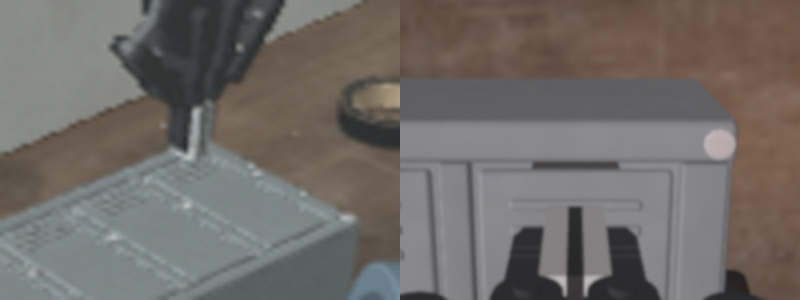

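The tip now shows at about (387, 179) in the scene view and should touch near row 182, so roughly 6 mm are left. I'll carry on in small steps.

Call:
arm_command:
  commands:
    - {"linear": [0, 0, -0.05], "turn": [0, 0, 0], "gripper": -1}
    - {"linear": [0, 0, 0], "turn": [0, 0, 0], "gripper": -1}

```text
time_s: 5.9
eef_pos: [485.6, -361.1, 38.9]
eef_rot: [[1.0, -0.031, -0.0], [-0.031, -1.0, 0.0], [-0.0, -0.0, -1.0]]
wrist_force: [-0.4, 0.1, -0.2]
finger_gap: 0.003
grip_force: 0.0
```

Call:
arm_command:
  commands:
    - {"linear": [0, 0, -0.05], "turn": [0, 0, 0], "gripper": -1}
    - {"linear": [0, 0, 0], "turn": [0, 0, 0], "gripper": -1}

```text
time_s: 6.15
eef_pos: [485.7, -361.1, 36.9]
eef_rot: [[1.0, -0.031, -0.0], [-0.031, -1.0, 0.0], [-0.0, -0.0, -1.0]]
wrist_force: [-1.0, 0.4, 0.3]
finger_gap: -0.001
grip_force: 0.0
```

Call:
arm_command:
  commands:
    - {"linear": [0, 0, -0.03], "turn": [0, 0, 0], "gripper": -1}
    - {"linear": [0, 0, 0], "turn": [0, 0, 0], "gripper": -1}

```text
time_s: 6.4
eef_pos: [485.7, -361.2, 35.8]
eef_rot: [[1.0, -0.031, -0.0], [-0.031, -1.0, 0.0], [-0.0, -0.0, -1.0]]
wrist_force: [0.2, 0.1, 0.3]
finger_gap: -0.0
grip_force: 0.0
```

Call:
arm_command:
  commands:
    - {"linear": [0, 0, -0.03], "turn": [0, 0, 0], "gripper": -1}
    - {"linear": [0, 0, 0], "turn": [0, 0, 0], "gripper": -1}

```text
time_s: 6.65
eef_pos: [485.7, -361.2, 34.6]
eef_rot: [[1.0, -0.031, -0.0], [-0.031, -1.0, 0.0], [-0.0, -0.0, -1.0]]
wrist_force: [-0.9, 0.1, -0.7]
finger_gap: -0.003
grip_force: 0.0
```

Call:
arm_command:
  commands:
    - {"linear": [0, 0, -0.03], "turn": [0, 0, 0], "gripper": -1}
    - {"linear": [0, 0, 0], "turn": [0, 0, 0], "gripper": -1}

```text
time_s: 6.9
eef_pos: [485.7, -361.2, 33.4]
eef_rot: [[1.0, -0.031, -0.0], [-0.031, -1.0, 0.0], [-0.0, -0.0, -1.0]]
wrist_force: [-0.2, -0.0, -0.1]
finger_gap: 0.0
grip_force: 0.0
```

Call:
arm_command:
  commands:
    - {"linear": [0, 0, -0.03], "turn": [0, 0, 0], "gripper": -1}
    - {"linear": [0, 0, 0], "turn": [0, 0, 0], "gripper": -1}

```text
time_s: 7.15
eef_pos: [485.7, -361.2, 32.2]
eef_rot: [[1.0, -0.031, -0.0], [-0.031, -1.0, 0.0], [-0.0, -0.0, -1.0]]
wrist_force: [-0.2, -0.5, -0.4]
finger_gap: -0.002
grip_force: 0.0
```

Call:
arm_command:
  commands:
    - {"linear": [0, 0, -0.03], "turn": [0, 0, 0], "gripper": -1}
    - {"linear": [0, 0, 0], "turn": [0, 0, 0], "gripper": -1}

```text
time_s: 7.4
eef_pos: [485.7, -361.2, 31.0]
eef_rot: [[1.0, -0.031, -0.0], [-0.031, -1.0, 0.0], [-0.0, -0.0, -1.0]]
wrist_force: [-0.8, 0.3, -0.7]
finger_gap: -0.0
grip_force: 0.0
```

Call:
arm_command:
  commands:
    - {"linear": [0, 0, -0.03], "turn": [0, 0, 0], "gripper": -1}
    - {"linear": [0, 0, 0], "turn": [0, 0, 0], "gripper": -1}

```text
time_s: 7.65
eef_pos: [485.7, -361.2, 29.8]
eef_rot: [[1.0, -0.031, -0.0], [-0.031, -1.0, 0.0], [-0.0, -0.0, -1.0]]
wrist_force: [0.4, -0.8, -0.2]
finger_gap: -0.004
grip_force: 0.0
```

```bash
cat >> h.py <<'E'
def look(name):
    from plant import camera,state
    import pickle
    c=camera("scene");w=camera("wrist");r=pickle.load(open("scene0.pkl","rb"))
    z=lambda im,u,v,w,h,f:cv2.resize(im[v:v+h,u:u+w],None,fx=f,fy=f,interpolation=cv2.INTER_CUBIC)
    print("tcp",state()["eef_pos"].round(1),proj(c,state()["eef_pos"]).round(1),state()["wrist_force"].round(1))
    for l,b in enumerate((93,31,-31,-93),1):
        u,v=proj(c,[*W(-50,b),62]).astype(int)
        s=np.s_[v-7:v+8,u-9:u+10]
        print("lid",l,(u,v),"edge diff",np.abs(c["image"][s].astype(int)-r["image"][s]).mean().round(1))
    cv2.imwrite(name,np.hstack([z(c["image"],300,140,140,105,2.85)[:300,:400],cv2.resize(w["image"],(400,300))])[:299,:,::-1])
E
python3 -c "
from h import *;look('pics/w5.png')"
```

```text
tcp [ 485.8 -361.2   29.9] [385.1 192.2] [ 1.3 -0.9  0.4]
lid 1 (np.int64(355), np.int64(222)) edge diff 1.1
lid 2 (np.int64(375), np.int64(213)) edge diff 1.1
lid 3 (np.int64(394), np.int64(204)) edge diff 1.0
lid 4 (np.int64(412), np.int64(195)) edge diff 1.1Traceback (most recent call last):
  File "<string>", line 2, in <module>
    from h import *;look('pics/w5.png')
                    ~~~~^^^^^^^^^^^^^^^
  File "h.py", line 24, in look
    cv2.imwrite(name,np.hstack([z(c["image"],300,140,140,105,2.85)[:300,:400],cv2.resize(w["image"],(400,300))])[:299,:,::-1])
                     ~~~~~~~~~^^^^^^^^^^^^^^^^^^^^^^^^^^^^^^^^^^^^^^^^^^^^^^^^^^^^^^^^^^^^^^^^^^^^^^^^^^^^^^^^^^
    return _nx.concatenate(arrs, 1, dtype=dtype, casting=casting)
           ~~~~~~~~~~~~~~~^^^^^^^^^^^^^^^^^^^^^^^^^^^^^^^^^^^^^^^
ValueError: all the input array dimensions except for the concatenation axis must match exactly, but along dimension 0, the array at index 0 has size 299 and the array at index 1 has size 300
```

```bash
sed -i 's/z(c\["image"\],300,140,140,105,2.85)\[:300,:400\],cv2.resize(w\["image"\],(400,300))\])\[:299/z(c["image"],340,140,100,75,4),cv2.resize(w["image"],(400,300))])[:300/' h.py
python3 -c "
from h import *;look('pics/w5.png')"
```

```text
tcp [ 485.8 -361.2   30. ] [385.1 192.2] [-0.5  0.3 -0.9]
lid 1 (np.int64(355), np.int64(222)) edge diff 1.2
lid 2 (np.int64(375), np.int64(213)) edge diff 1.1
lid 3 (np.int64(394), np.int64(204)) edge diff 1.0
lid 4 (np.int64(412), np.int64(195)) edge diff 1.0
```

View pics/w5.png

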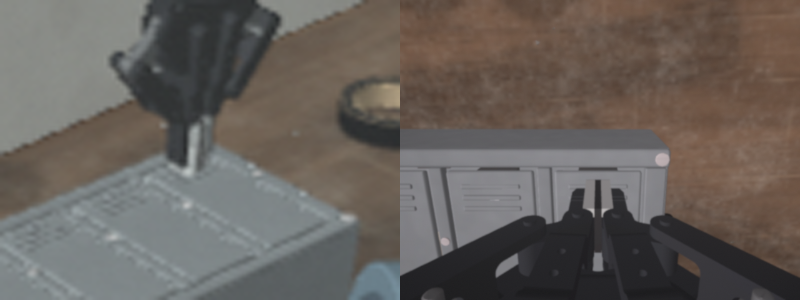

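The tip is now at about (387, 183) in the scene view, practically touching. I'll continue in 1 mm steps.

Call:
arm_command:
  commands:
    - {"linear": [0, 0, -0.025], "turn": [0, 0, 0], "gripper": -1}
    - {"linear": [0, 0, 0], "turn": [0, 0, 0], "gripper": -1}

```text
time_s: 8.1
eef_pos: [485.8, -361.2, 28.9]
eef_rot: [[1.0, -0.031, 0.0], [-0.031, -1.0, 0.0], [0.0, -0.0, -1.0]]
wrist_force: [0.6, 0.0, 0.3]
finger_gap: 0.001
grip_force: 0.0
```

Call:
arm_command:
  commands:
    - {"linear": [0, 0, -0.025], "turn": [0, 0, 0], "gripper": -1}
    - {"linear": [0, 0, 0], "turn": [0, 0, 0], "gripper": -1}

```text
time_s: 8.35
eef_pos: [485.9, -361.3, 28.7]
eef_rot: [[1.0, -0.031, -0.0], [-0.031, -1.0, 0.0], [-0.0, -0.0, -1.0]]
wrist_force: [-1.5, 1.7, 5.6]
finger_gap: 0.002
grip_force: 2.6
```

Call:
arm_command:
  commands:
    - {"linear": [0, 0, -0.025], "turn": [0, 0, 0], "gripper": -1}
    - {"linear": [0, 0, 0], "turn": [0, 0, 0], "gripper": -1}

```text
time_s: 8.6
eef_pos: [485.9, -361.3, 28.7]
eef_rot: [[1.0, -0.031, -0.0], [-0.031, -1.0, 0.0], [-0.0, -0.0, -1.0]]
wrist_force: [-3.2, 3.9, 10.4]
finger_gap: -0.001
grip_force: 5.0
```

Call:
arm_command:
  commands:
    - {"linear": [0, 0, -0.025], "turn": [0, 0, 0], "gripper": -1}
    - {"linear": [0, 0, 0], "turn": [0, 0, 0], "gripper": -1}

```text
time_s: 8.85
eef_pos: [485.9, -361.3, 28.7]
eef_rot: [[0.999, -0.032, -0.001], [-0.032, -0.999, 0.0], [-0.001, -0.0, -1.0]]
wrist_force: [-4.6, 3.9, 15.1]
finger_gap: -0.0
grip_force: 7.3
```

```bash
python3 -c "
from h import *;look('pics/w6.png')"
```

```text
tcp [ 485.9 -361.3   28.6] [385.1 192.6] [-5.3  3.3 13.8]
lid 1 (np.int64(355), np.int64(222)) edge diff 1.2
lid 2 (np.int64(375), np.int64(213)) edge diff 1.1
lid 3 (np.int64(394), np.int64(204)) edge diff 1.1
lid 4 (np.int64(412), np.int64(195)) edge diff 1.7
```

At 15 N lid 4 doesn't move, so it is locked. The force starts at TCP z of 28.7. Next is lid 3.

Call:
arm_command:
  commands:
    - {"linear": [0, 0, 0.4], "turn": [0, 0, 0], "gripper": -1}
    - {"linear": [0.02, 0.77, 0], "turn": [0, 0, 0], "gripper": -1}
    - {"linear": [0.02, 0.77, 0], "turn": [0, 0, 0], "gripper": -1}
    - {"linear": [0, 0, 0], "turn": [0, 0, 0], "gripper": -1}
    - {"linear": [0, 0, -0.2], "turn": [0, 0, 0], "gripper": -1}
    - {"linear": [0, 0, -0.12], "turn": [0, 0, 0], "gripper": -1}
    - {"linear": [0, 0, -0.03], "turn": [0, 0, 0], "gripper": -1}
    - {"linear": [0, 0, -0.03], "turn": [0, 0, 0], "gripper": -1}
    - {"linear": [0, 0, 0], "turn": [0, 0, 0], "gripper": -1}

```text
time_s: 10.07
eef_pos: [486.8, -301.3, 28.6]
eef_rot: [[0.999, -0.034, -0.002], [-0.034, -0.999, -0.0], [-0.002, 0.001, -1.0]]
wrist_force: [-4.7, 2.5, 13.8]
finger_gap: 0.0
grip_force: 6.6
```

```bash
python3 -c "
from h import *;look('pics/w7.png')"
```

```text
tcp [ 486.7 -301.4   28.6] [368.1 200.3] [-2.7  2.9 13.4]
lid 1 (np.int64(355), np.int64(222)) edge diff 1.3
lid 2 (np.int64(375), np.int64(213)) edge diff 1.2
lid 3 (np.int64(394), np.int64(204)) edge diff 2.0
lid 4 (np.int64(412), np.int64(195)) edge diff 1.7
```

Lid 3 is locked too, at 13.8 N. On to lid 2.

Call:
arm_command:
  commands:
    - {"linear": [0, 0, 0.4], "turn": [0, 0, 0], "gripper": -1}
    - {"linear": [0.01, 0.79, 0], "turn": [0, 0, 0], "gripper": -1}
    - {"linear": [0.01, 0.79, 0], "turn": [0, 0, 0], "gripper": -1}
    - {"linear": [0, 0, 0], "turn": [0, 0, 0], "gripper": -1}
    - {"linear": [0, 0, -0.2], "turn": [0, 0, 0], "gripper": -1}
    - {"linear": [0, 0, -0.12], "turn": [0, 0, 0], "gripper": -1}
    - {"linear": [0, 0, -0.03], "turn": [0, 0, 0], "gripper": -1}
    - {"linear": [0, 0, -0.02], "turn": [0, 0, 0], "gripper": -1}
    - {"linear": [0, 0, 0], "turn": [0, 0, 0], "gripper": -1}

```text
time_s: 11.3
eef_pos: [488.3, -236.7, 28.0]
eef_rot: [[0.999, -0.032, 0.0], [-0.032, -0.999, -0.0], [0.0, -0.0, -1.0]]
wrist_force: [-0.2, -0.9, -0.0]
finger_gap: 0.002
grip_force: 0.2
```

```bash
python3 -c "
from h import *;look('pics/w8.png')"
```

```text
tcp [ 488.5 -236.2   28. ] [348.5 209.3] [-0.1 -0.   0.1]
lid 1 (np.int64(355), np.int64(222)) edge diff 1.4
lid 2 (np.int64(375), np.int64(213)) edge diff 7.3
lid 3 (np.int64(394), np.int64(204)) edge diff 1.8
lid 4 (np.int64(412), np.int64(195)) edge diff 1.7
```

Lid 2 rocks freely. I'll press it down further in steps.

Call:
arm_command:
  commands:
    - {"linear": [-0.03, -0.03, -0.1], "turn": [0, 0, 0], "gripper": -1}
    - {"linear": [-0.02, 0, -0.1], "turn": [0, 0, 0], "gripper": -1}
    - {"linear": [0, 0, -0.1], "turn": [0, 0, 0], "gripper": -1}
    - {"linear": [0, 0, 0], "turn": [0, 0, 0], "gripper": -1}

```text
time_s: 11.9
eef_pos: [485.8, -237.6, 15.4]
eef_rot: [[1.0, -0.031, -0.001], [-0.031, -1.0, 0.0], [-0.001, -0.0, -1.0]]
wrist_force: [0.5, 1.0, 0.3]
finger_gap: 0.001
grip_force: 0.3
```

Call:
arm_command:
  commands:
    - {"linear": [0, 0, -0.1], "turn": [0, 0, 0], "gripper": -1}
    - {"linear": [0, 0, 0], "turn": [0, 0, 0], "gripper": -1}

```text
time_s: 12.15
eef_pos: [485.9, -238.3, 11.6]
eef_rot: [[0.999, -0.032, -0.0], [-0.032, -0.999, -0.0], [-0.0, 0.0, -1.0]]
wrist_force: [0.2, 0.1, 0.8]
finger_gap: -0.004
grip_force: 0.3
```

Call:
arm_command:
  commands:
    - {"linear": [0, 0, -0.1], "turn": [0, 0, 0], "gripper": -1}
    - {"linear": [0, 0, 0], "turn": [0, 0, 0], "gripper": -1}

```text
time_s: 12.4
eef_pos: [486.2, -238.0, 7.7]
eef_rot: [[1.0, -0.032, 0.0], [-0.032, -1.0, -0.0], [0.0, 0.0, -1.0]]
wrist_force: [1.1, -0.6, 0.7]
finger_gap: 0.004
grip_force: 0.5
```

```bash
python3 -c "
from h import *;look('pics/w9.png')"
```

```text
tcp [ 486.1 -237.8    7.8] [349.3 216.4] [1.4 0.3 0.7]
lid 1 (np.int64(355), np.int64(222)) edge diff 1.4
lid 2 (np.int64(375), np.int64(213)) edge diff 11.7
lid 3 (np.int64(394), np.int64(204)) edge diff 1.8
lid 4 (np.int64(412), np.int64(195)) edge diff 1.7
```

View pics/w9.png

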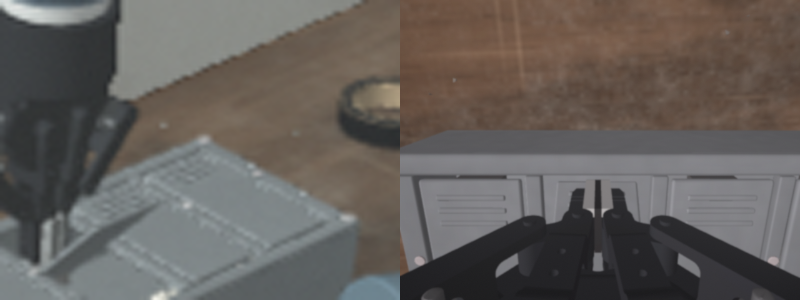

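Lid 2 is tilting, with its raised near corner at about (380, 191) in the scene view. I'll keep going down while the force stays small.

Call:
arm_command:
  commands:
    - {"linear": [0, 0, -0.1], "turn": [0, 0, 0], "gripper": -1}
    - {"linear": [0, 0, 0], "turn": [0, 0, 0], "gripper": -1}

```text
time_s: 12.75
eef_pos: [486.2, -237.6, 3.6]
eef_rot: [[1.0, -0.031, -0.0], [-0.031, -1.0, 0.0], [-0.0, -0.0, -1.0]]
wrist_force: [1.1, -0.4, -0.1]
finger_gap: 0.0
grip_force: 0.5
```

Call:
arm_command:
  commands:
    - {"linear": [0, 0, -0.1], "turn": [0, 0, 0], "gripper": -1}
    - {"linear": [0, 0, 0], "turn": [0, 0, 0], "gripper": -1}

```text
time_s: 13.0
eef_pos: [485.9, -237.5, -0.5]
eef_rot: [[1.0, -0.031, -0.001], [-0.031, -1.0, 0.0], [-0.001, -0.0, -1.0]]
wrist_force: [1.0, -1.2, 0.3]
finger_gap: 0.004
grip_force: 0.4
```

```bash
python3 - <<'E'
from h import *;import pickle
look('pics/w10.png')
c=pickle.load(open("scene0.pkl","rb"))
for th in(.4,.6,.7,.8,.9,1,1.1,1.2,1.4,1.55):
    x,z=10-65*np.cos(th),60+65*np.sin(th)
    print(th,*[proj(c,[*W(x,31+s),z]).round(0) for s in(25,-25)])
E
```

```text
tcp [ 4.859e+02 -2.375e+02 -3.000e-01] [349.1 219.2] [-0.2 -1.1  0. ]
lid 1 (np.int64(355), np.int64(222)) edge diff 1.4
lid 2 (np.int64(375), np.int64(213)) edge diff 11.7
lid 3 (np.int64(394), np.int64(204)) edge diff 1.8
lid 4 (np.int64(412), np.int64(195)) edge diff 1.7
0.4 [368. 208.] [384. 201.]
0.6 [367. 203.] [383. 196.]
0.7 [365. 200.] [382. 193.]
0.8 [364. 197.] [380. 190.]
0.9 [363. 195.] [379. 188.]
1 [361. 192.] [378. 186.]
1.1 [360. 190.] [376. 183.]
1.2 [358. 188.] [374. 181.]
1.4 [354. 185.] [371. 178.]
1.55 [352. 183.] [368. 176.]
```

At a depth of 21 mm the corner fits 0.8 rad. I'll press 8 mm more, then retract and go round to the near side.

Call:
arm_command:
  commands:
    - {"linear": [0, 0, -0.1], "turn": [0, 0, 0], "gripper": -1}
    - {"linear": [0, 0, 0], "turn": [0, 0, 0], "gripper": -1}

```text
time_s: 13.35
eef_pos: [486.0, -237.5, -4.4]
eef_rot: [[1.0, -0.031, -0.0], [-0.031, -1.0, 0.0], [-0.0, -0.0, -1.0]]
wrist_force: [1.1, -0.2, 0.6]
finger_gap: -0.001
grip_force: 0.4
```

Call:
arm_command:
  commands:
    - {"linear": [0, 0, -0.1], "turn": [0, 0, 0], "gripper": -1}
    - {"linear": [0, 0, 0], "turn": [0, 0, 0], "gripper": -1}

```text
time_s: 13.6
eef_pos: [485.9, -237.6, -8.5]
eef_rot: [[1.0, -0.031, -0.001], [-0.031, -1.0, 0.0], [-0.001, -0.0, -1.0]]
wrist_force: [1.4, -0.3, 0.4]
finger_gap: -0.001
grip_force: 0.3
```

```bash
python3 - <<'E'
from plant import state
from h import *
look('pics/w10.png')
E
```

```text
tcp [ 485.9 -237.5   -8.3] [349.  221.9] [ 0.6  0.5 -1.3]
lid 1 (np.int64(355), np.int64(222)) edge diff 1.3
lid 2 (np.int64(375), np.int64(213)) edge diff 11.6
lid 3 (np.int64(394), np.int64(204)) edge diff 1.8
lid 4 (np.int64(412), np.int64(195)) edge diff 1.7
```

View pics/w10.png

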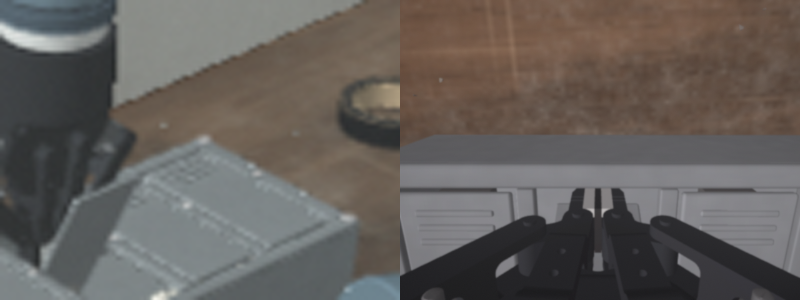

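The lid's corners at about (376, 184) and (359, 191) mean roughly 1.1 rad. I'll retract straight up and go round to the near side.

Call:
arm_command:
  commands:
    - {"linear": [0, 0, 0.4], "turn": [0, 0, 0], "gripper": -1}
    - {"linear": [0, 0, 0.8], "turn": [0, 0, 0], "gripper": -1}
    - {"linear": [0, 0, 1], "turn": [0, 0, 0], "gripper": -1}
    - {"linear": [0, 0, 1], "turn": [0, 0, 0], "gripper": -1}
    - {"linear": [0, 0, 0], "turn": [0, 0, 0], "gripper": -1}
    - {"linear": [0, 0, 0], "turn": [0, 0, 0], "gripper": -1}
    - {"linear": [-0.8, 0.03, 0], "turn": [0, 0, 0], "gripper": -1}
    - {"linear": [-0.8, 0.03, 0], "turn": [0, 0, 0], "gripper": -1}
    - {"linear": [-0.9, 0, 0], "turn": [0, 0, 0], "gripper": -1}
    - {"linear": [0, 0, 0], "turn": [0, 0, 0], "gripper": -1}
    - {"linear": [0, 0, 0], "turn": [0, 0, 0], "gripper": -1}
    - {"linear": [0, 0, -0.6], "turn": [0, 0, 0], "gripper": -1}
    - {"linear": [0, 0, -0.55], "turn": [0, 0, 0], "gripper": -1}
    - {"linear": [0, 0, 0], "turn": [0, 0, 0], "gripper": -1}
    - {"linear": [0, 0, 0], "turn": [0, 0, 0], "gripper": -1}

```text
time_s: 15.58
eef_pos: [387.3, -235.2, 74.4]
eef_rot: [[1.0, -0.031, 0.001], [-0.031, -1.0, -0.0], [0.001, 0.0, -1.0]]
wrist_force: [-0.3, -0.4, -0.2]
finger_gap: -0.0
grip_force: 0.0
```

```bash
cat >> h.py <<'E'
def lid2(name):
    """corner of the raised lid: change against the first scene picture near where the right corner can be"""
    from plant import camera,state
    import pickle
    c=camera("scene")["image"].astype(int);r=pickle.load(open("scene0.pkl","rb"))
    m=(np.abs(c-r["image"]).max(2)>18).astype(np.uint8)
    for u in range(362,388,2):
        col=np.flatnonzero(m[165:215,u]); print(u,165+col[:1],end="; ")
    print(state()["eef_pos"].round(1))
E
python3 -c "
from h import *;lid2('')"
```

```text
362 [167]; 364 [168]; 366 [165]; 368 [167]; 370 [165]; 372 [165]; 374 [165]; 376 [165]; 378 [165]; 380 [165]; 382 [165]; 384 [165]; 386 [165]; [ 387.6 -235.5   74.8]
```

The gripper hides the lid from the scene camera, so I'll push by force feedback.

Call:
arm_command:
  commands:
    - {"linear": [0.4, -0.01, 0], "turn": [0, 0, 0], "gripper": -1}
    - {"linear": [0.2, 0, 0], "turn": [0, 0, 0], "gripper": -1}
    - {"linear": [0.15, 0, 0.03], "turn": [0, 0, 0], "gripper": -1}
    - {"linear": [0.15, 0, 0.03], "turn": [0, 0, 0], "gripper": -1}
    - {"linear": [0, 0, 0], "turn": [0, 0, 0], "gripper": -1}

```text
time_s: 16.25
eef_pos: [422.8, -235.7, 76.5]
eef_rot: [[1.0, -0.031, 0.0], [-0.031, -1.0, -0.0], [0.0, 0.0, -1.0]]
wrist_force: [-0.8, 0.2, 0.4]
finger_gap: -0.003
grip_force: 0.0
```

Call:
arm_command:
  commands:
    - {"linear": [0.1, 0, 0.02], "turn": [0, 0, 0], "gripper": -1}
    - {"linear": [0.1, 0, 0.02], "turn": [0, 0, 0], "gripper": -1}
    - {"linear": [0, 0, 0], "turn": [0, 0, 0], "gripper": -1}

```text
time_s: 16.62
eef_pos: [430.8, -235.7, 78.1]
eef_rot: [[1.0, -0.031, 0.001], [-0.031, -1.0, -0.0], [0.001, 0.0, -1.0]]
wrist_force: [-0.4, -0.4, 0.6]
finger_gap: -0.0
grip_force: 0.0
```

Call:
arm_command:
  commands:
    - {"linear": [0.1, 0, 0.02], "turn": [0, 0, 0], "gripper": -1}
    - {"linear": [0, 0, 0], "turn": [0, 0, 0], "gripper": -1}

```text
time_s: 16.88
eef_pos: [434.8, -235.7, 78.9]
eef_rot: [[1.0, -0.031, 0.001], [-0.031, -1.0, -0.0], [0.001, 0.0, -1.0]]
wrist_force: [0.3, 0.3, 0.1]
finger_gap: -0.001
grip_force: 0.0
```

Call:
arm_command:
  commands:
    - {"linear": [0.08, 0, 0], "turn": [0, 0, 0], "gripper": -1}
    - {"linear": [0, 0, 0], "turn": [0, 0, 0], "gripper": -1}

```text
time_s: 17.12
eef_pos: [437.9, -235.6, 78.8]
eef_rot: [[1.0, -0.031, 0.001], [-0.031, -1.0, -0.0], [0.001, 0.0, -1.0]]
wrist_force: [-0.6, -0.2, -1.9]
finger_gap: 0.005
grip_force: 0.0
```

Call:
arm_command:
  commands:
    - {"linear": [0.08, 0, 0], "turn": [0, 0, 0], "gripper": -1}
    - {"linear": [0, 0, 0], "turn": [0, 0, 0], "gripper": -1}

```text
time_s: 17.38
eef_pos: [441.1, -235.6, 78.8]
eef_rot: [[1.0, -0.031, 0.001], [-0.031, -1.0, 0.0], [0.001, -0.0, -1.0]]
wrist_force: [0.8, -0.1, 0.3]
finger_gap: 0.002
grip_force: 0.0
```

Call:
arm_command:
  commands:
    - {"linear": [0.06, 0, 0], "turn": [0, 0, 0], "gripper": -1}
    - {"linear": [0, 0, 0], "turn": [0, 0, 0], "gripper": -1}

```text
time_s: 17.62
eef_pos: [443.4, -235.6, 78.8]
eef_rot: [[1.0, -0.031, 0.0], [-0.031, -1.0, -0.0], [0.0, 0.0, -1.0]]
wrist_force: [0.1, -0.5, -0.6]
finger_gap: -0.004
grip_force: 0.0
```

Call:
arm_command:
  commands:
    - {"linear": [0.05, 0, 0], "turn": [0, 0, 0], "gripper": -1}
    - {"linear": [0, 0, 0], "turn": [0, 0, 0], "gripper": -1}

```text
time_s: 17.88
eef_pos: [444.3, -235.6, 78.6]
eef_rot: [[0.999, -0.032, -0.002], [-0.032, -0.999, 0.0], [-0.002, -0.0, -1.0]]
wrist_force: [-2.2, -0.3, 0.9]
finger_gap: -0.001
grip_force: 1.1
```

Call:
arm_command:
  commands:
    - {"linear": [0.04, 0, 0], "turn": [0, 0, 0], "gripper": -1}
    - {"linear": [0, 0, 0], "turn": [0, 0, 0], "gripper": -1}

```text
time_s: 18.12
eef_pos: [444.4, -235.6, 78.4]
eef_rot: [[0.999, -0.032, -0.004], [-0.032, -0.999, 0.001], [-0.004, -0.001, -1.0]]
wrist_force: [-5.3, -0.4, 4.4]
finger_gap: 0.001
grip_force: 2.7
```

Call:
arm_command:
  commands:
    - {"linear": [0.04, 0, 0], "turn": [0, 0, 0], "gripper": -1}
    - {"linear": [0, 0, 0], "turn": [0, 0, 0], "gripper": -1}

```text
time_s: 18.38
eef_pos: [444.4, -235.6, 78.1]
eef_rot: [[0.999, -0.033, -0.007], [-0.033, -0.999, 0.001], [-0.008, -0.001, -1.0]]
wrist_force: [-8.6, 0.3, 4.7]
finger_gap: 0.005
grip_force: 3.8
```

The lid resists at x of 444, which is probably the upright stop. I'll back off and look.

Call:
arm_command:
  commands:
    - {"linear": [-0.4, 0, 0], "turn": [0, 0, 0], "gripper": -1}
    - {"linear": [-0.8, 0, 0], "turn": [0, 0, 0], "gripper": -1}
    - {"linear": [-0.3, 0, 0.8], "turn": [0, 0, 0], "gripper": -1}
    - {"linear": [0, 0, 1], "turn": [0, 0, 0], "gripper": -1}
    - {"linear": [0, -0.9, 1], "turn": [0, 0, 0], "gripper": -1}
    - {"linear": [0, -0.9, 0.5], "turn": [0, 0, 0], "gripper": -1}
    - {"linear": [0, -1, 0], "turn": [0, 0, 0], "gripper": -1}
    - {"linear": [0, -1, 0], "turn": [0, 0, 0], "gripper": -1}
    - {"linear": [0, -1, 0], "turn": [0, 0, 0], "gripper": -1}
    - {"linear": [0, -1, 0], "turn": [0, 0, 0], "gripper": -1}
    - {"linear": [0, 0, 0], "turn": [0, 0, 0], "gripper": -1}
    - {"linear": [0, 0, 0], "turn": [0, 0, 0], "gripper": -1}

```text
time_s: 19.88
eef_pos: [388.7, -466.8, 210.5]
eef_rot: [[1.0, -0.031, 0.001], [-0.031, -1.0, 0.001], [0.001, -0.001, -1.0]]
wrist_force: [-0.3, 0.3, -0.5]
finger_gap: -0.002
grip_force: 0.0
```

```bash
python3 - <<'E'
from h import *;import pickle
from plant import camera,state
c=camera("scene")["image"].astype(int);r=pickle.load(open("scene0.pkl","rb"))["image"].astype(int)
t=camera("top");rt=pickle.load(open("top0.pkl","rb"))
print(state()["eef_pos"])
m=np.abs(c-r).max(2)>18
for v in range(168,232,2):print(v,''.join('#' if k else '.' for k in m[v,325:445]))
d=np.abs(t["image"].astype(int)-rt["image"]).max(2)>25
for v in range(180,250,2):print(v,''.join('#' if k else '.' for k in d[v,340:480]))
for th in(1.1,1.25,1.4,1.55):print(th,[proj(t,[*W(10-65*np.cos(th),31+s),60+65*np.sin(th)]).round() for s in(25,-25)])
E
```

```text
[ 389.1094217  -465.9166053   210.70834308]
168 ........................................................................................................................
170 ........................................................................................................................
172 ........................................................................................................................
174 ........................................................................................................................
176 ........................................................................................................................
178 .......................................####.............................................................................
180 ..................................###.###...............................................................................
182 .............................###########................................................................................
184 ..........................##########....###.........
[... 7508 characters left out ...]
...........................................................................
244 ............................................................................................................................................
246 ............................................................................................................................................
248 ............................................................................................................................................
1.1 [array([390., 221.]), array([413., 221.])]
1.25 [array([391., 217.]), array([413., 217.])]
1.4 [array([391., 213.]), array([413., 213.])]
1.55 [array([391., 208.]), array([413., 209.])]
```

Both views put lid 2 at 1.4–1.55 rad, and the other three lids show no change. I'm handing it in.

```bash
python3 -c "
from plant import finish_job;print(finish_job())"
```

```text
the job is handed in; nothing more can be done
None
```

Lid 2 rocked when pressed, so it was the unlocked one; I pushed it upright and left it standing at about 1.4–1.55 rad by the camera views, then handed the job in with the arm clear (lids 3 and 4 were locked, lid 1 was not pressed).

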